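# Click the cup warmer's knurled dial to the two-bar setting

## Task

Turn the cup warmer's big knurled dial clockwise by rubbing it with the fingertips until it clicks into the two-bar setting, and leave it there, without letting it run on towards three bars. Touch the warmer with the fingers only. Lift or shift nothing: the espresso cup stays on the warm plate, and the jars, the other cup and the teaspoon stay where they are.

Things in the scene. Friction and masses are not known exactly. Their poses are not given: they have to be found in the camera images.
- warmer: electric cup warmer: flat white box, 150 mm (own x) by 240 mm (own y), deck 40 mm above the worktop, fixed down. Origin on the worktop under its centre, own z up; own -x is its front long side (roughly towards the robot), own +y the end with the round steel warm plate. The dial is at the other end, its axis at own y -60 mm
- dial_top (a point): centre of the flat top of the knurled aluminium dial, on its upright axis, 64 mm above the worktop. Dial 96 mm across (too wide to pinch), 22 mm high, knurled round its side. It turns when a fingertip presses lightly (about 5 N is enough) on the flat top near the edge, or on the side, and moves along the arc
- dial_mark (a point): outer end of the dial's pointer, a flat dark line 5 mm wide from near the middle of the dial to its edge; this point is at the dial's edge on the top face, 45.5 mm from the axis, and turns with the dial
- dial (a joint): dial angle in rad, growing clockwise seen from above: 0 = pointer at the dot (off), 0.698 one bar, 1.396 two bars, 2.094 three bars. A sprung detent holds it at each (about 0.06 N m to leave); past half-way it draws itself into the next one when the finger lets go. It starts at the dot or at one bar. End stops 0.12 rad beyond the dot and three bars
- plate_top (a point): centre of the top face of the warmer's steel warm plate, 86 mm across, 44 mm above the worktop
- cup: striped white espresso cup, 60 mm wide, 83 mm with its handle, 49 mm high, loose and upright in the middle of the warm plate; origin under its foot; must stay there
- cup_b: the other, equal espresso cup, on a cork coaster to the right; origin under its foot; to be left alone
- spoon: teaspoon 130 mm long lying on the worktop to the right; origin under its middle; to be left alone
- honey_jar: honey jar with red lid, 61 mm wide, 85 mm high, on the left; origin under its centre; to be left alone
- sugar_jar: white sugar jar with a wooden lid, 80 mm wide, 126 mm high, on the left; origin under its centre; to be left alone
- two_bars (a point): the two-bar mark, two parallel dark radial bars 11 mm long on the deck, 57 mm from the dial's axis; the pointer must end at it. The marks lie 40 degrees apart on the front side; clockwise from above: a dot, one bar, two bars, three bars

How it is judged:
At the end, for the whole second after the job is handed in: the dial rests in the two-bar detent (1.30 to 1.49 rad) and the cup still stands upright within 25 mm of the middle of the warm plate (value of joint dial between 1.3 and 1.49 rad and velocity of joint dial between -0.05 and 0.05 rad/s and distance between cup and plate_top below 0.025 m and angle between cup's own z axis and vertical below 0.15 rad); the robot touches nothing.
It fails at once if the dial is turned past the two-bar setting, half-way to three bars (value of joint dial above 1.745 rad).
It fails at once if the cup on the warm plate is lifted, tipped or shifted by more than 15 mm (distance of cup from where it was at the start of the episode above 0.015 m or angle between cup's own z axis and vertical above 0.3 rad).
It fails at once if another thing is lifted or shifted by more than 20 mm (distance of any of cup_b, spoon, honey_jar, sugar_jar from where it was at the start of the episode above 0.02 m).
It fails at once if the arm or the gripper's body, instead of the fingers, pushes on the warmer (contact force between the arm and warmer above 2 N).
It also fails if it takes over 40 s, if anything falls off the work surface, if the arm or the gripper's body presses on something with over 40 N, if the wrist force passes 120 N, or if a joint passes its speed limit or range.

## Robot

A 7-joint arm with a two-finger parallel gripper is mounted at the origin on a cart in front of the work surface, level with it; the furniture and walls round the work are solid. World frame = base frame: x ahead of the robot, y to its left, z up, the work surface at z = 0. Lengths are in m, angles in rad, forces in N, time in s.
With the tool pointing down it reaches from about 0.4 to 0.85 m from the base axis. Payload 4.4 kg.
Tool frame: the origin (TCP) lies between the finger pads; the fingertips stand manip.tip_extent ahead of it and the grasp point (between the pads) is the TCP (manip.tip_extent is the distance from the TCP to the fingertips, in m); z points along the fingers, y is the direction in which the jaws open and shut (so a half turn about z gives the same grasp; the last joint's range is limited). The gripper opens to 94 mm and grips with 3 to 60 N. Pads are 16 mm wide; open, the fingers measure 119 mm over their backs; the gripper's body (75 mm by 177 mm) begins 78 mm behind the grasp point.
Start: joints at [1.273, 0.628, 0.038, 1.517, -0.027, 0.996, -0.02], TCP at [0.149, -0.633, 0.224] pointing down, gripper open.
Joint ranges: [-3.06, 3.06], [-0.37, 2.12], [-1.25, 1.32], [0.18, 2.47], [-1.1, 4.24], [0.23, 1.98], [-2.94, 2.94]. Speed limits (rad/s): [2.57, 2.57, 3.14, 3.14, 3.14, 3.14, 3.14].

## Interface

Orientations are given as a rotation vector (axis times angle).
In Python, from cell import manip gives the robot as it stands. Calls block until the motion is done:
- manip.goto(position, orientation): joint-space move of the TCP to a pose.
- manip.movel(position, frame=None, max_speed=0.15): straight line of the TCP; frame=None keeps the orientation; max_speed is the mean speed in m/s.
- manip.move_joints(angles): joint-space move.
- manip.gripper_to(opening, grip_force=None): finger opening in m; grip_force is the grip in N (None keeps the last); returns when the fingers have stopped.
- manip.sleep(seconds).
- manip.inverse_kinematics(position, orientation): joint angles nearest the present ones, or None.
- manip.camera(name): name is "scene" or "top" or "wrist"; returns a dict with "img" (420x560x3 uint8, red, green, blue), "fovy" (degrees; the focal length in pixels is half the picture's height over the tangent of half this angle, whatever the lens; pixels are square), "cx", "cy" (the principal point, pixels), "k1" (the pictures are not rectified: a ray, as slopes to the right and down, at radius r is drawn at 1 + k1 r^2 times it, then the intrinsics apply), "eye" and "rotation" of the camera in the world. Camera axes: x right, y up, looking along -z (the intrinsics and any distortion apply to the point x, -y, -z); pixel columns grow to the right and rows downward; lengths in m; the calibration is good to about 2 mm. A picture is of the moment at which its call begins. There is no depth.
A pose or a line that the arm cannot do raises manip.MotionError and nothing moves.
- manip.hand_in(): hands the job in, once; it reports no verdict.
Trained networks look in a picture, given as the dict that the camera call returned (one of the last four; its "shot" number tells which), for a name from the list of things; names that differ only in an ending like _2 or _b are one class to them, and where a whole thing is asked for, a point or a joint stands for the part that bears it (a point fixed in the world has none). Each returns a list of dicts, best first, with "confidence" (0 to 1); they miss things now and then, are a little off and sometimes report something else, mostly with a low value. They report only what shows in the picture. A call takes as long as a camera call.
- manip.cut_out(label, picture): "mask" (420x560 bool, what is visible of it) and "at" ([column, row] in pixels, amid what is visible of it).
Readings, each from a call of its own:
- manip.current_clock(): time.
- manip.current_joint_pos(): joint angles.
- manip.current_qd(): joint speeds.
- manip.current_effort(): joint torques, N m.
- manip.current_eef_pos(): TCP position.
- manip.current_eef_rot(): TCP orientation.
- manip.current_wrist_force(): force on the tool from outside, world axes, zero at the start.
- manip.current_ft_torque(): the same for the moment, N m.
- manip.current_width(): finger opening in m.
Only numpy, scipy, OpenCV 4.12 (cv2) and the standard library are available. Lean on these libraries where they do the work, as an engineer would, in place of code of your own. Each camera call takes 0.05 s, during which the arm holds its last target. There are 200 camera calls.

## Working session

There is one attempt and no reset: what is moved stays moved. The work goes in short steps, each a Python script; the robot and the scene stay as the last script left them, time stands still between calls to the robot, and variables do not carry over. Pictures are saved under pics/ and viewed, about 8 in all and at most 12, crops included, and the job is handed in when it is done.

```bash
mkdir -p pics; cat > h.py <<'E'
import numpy as np, cv2
from cell import manip
def K(c):
    h=c["img"].shape[0]; f=h/2/np.tan(np.radians(c["fovy"])/2)
    return np.array([[f,0,c["cx"]],[0,f,c["cy"]],[0,0,1]]), np.array([c["k1"],0,0,0,0.])
def ray(c,px):
    k,d=K(c); p=cv2.undistortPoints(np.array([[px]],float),k,d)[0,0]
    v=np.array(c["rotation"])@np.array([p[0],-p[1],-1]); return np.array(c["eye"]),v/np.linalg.norm(v)
def at_z(c,px,z):
    e,v=ray(c,px); return e+v*(z-e[2])/v[2]
def proj(c,P):
    k,d=K(c); q=(np.atleast_2d(P)-np.array(c["eye"]))@np.array(c["rotation"]); q=q*[1,-1,-1]
    return cv2.projectPoints(q.reshape(-1,1,3),np.zeros(3),np.zeros(3),k,d)[0][:,0]
def tri(cs,pxs):
    A=np.zeros((3,3));b=np.zeros(3)
    for c,p in zip(cs,pxs):
        e,v=ray(c,p);M=np.eye(3)-np.outer(v,v);A+=M;b+=M@e
    return np.linalg.solve(A,b)
def save(c,n): cv2.imwrite("pics/"+n+".png",c["img"][:,:,::-1])
E
python3 - <<'E'
from h import *
import pickle
print(manip.tip_extent, manip.current_eef_rot(), manip.current_width())
for n in("scene","top"):
    c=manip.camera(n); save(c,n+"0"); pickle.dump({k:v for k,v in c.items()},open(n+"0.pkl","wb"))
    print(n,c["eye"],c["fovy"],c["k1"])
    for l in ("dial_top","dial_mark","plate_top","cup","warmer","sugar_jar","honey_jar","spoon"):
        for d in manip.cut_out(l,c)[:2]: print(l,d["at"],round(d["confidence"],2),d["mask"].sum(), at_z(c,d["at"],{'dial_top':.064,'dial_mark':.064,'plate_top':.044}.get(l,.04)).round(3))
E
```

```text
0.019 [-3.11873004e+00 -3.63075135e-01  4.33933514e-04] 0.09381594440262858
scene [-0.18621611  0.8781851   0.89275769] 43.08355408745955 -0.19350090112268903Traceback (most recent call last):
  File "<stdin>", line 8, in <module>
  File "h.py", line 10, in at_z
    e,v=ray(c,px); return e+v*(z-e[2])/v[2]
                                       ~^^^
IndexError: invalid index to scalar variable.
```

```bash
sed -i 's/np.array(c\["rotation"\])/R(c)/' h.py; cat >> h.py <<'E'
def R(c):
    r=np.array(c["rotation"],float)
    return r if r.shape==(3,3) else cv2.Rodrigues(r)[0]
E
python3 - <<'E'
from h import *
import pickle
for n in("scene","top"):
    c=manip.camera(n); save(c,n+"0"); pickle.dump(dict(c),open(n+"0.pkl","wb"))
    print(n,c["eye"],c["fovy"],c["k1"],c["rotation"],"fwd",-R(c)[:,2])
    for l in ("dial_top","dial_mark","plate_top","cup","warmer","sugar_jar","honey_jar","spoon"):
        for d in manip.cut_out(l,c)[:2]: print(l,d["at"],round(d["confidence"],2),d["mask"].sum(), at_z(c,d["at"],{'dial_top':.064,'dial_mark':.064,'plate_top':.044}.get(l,.04)).round(3))
s=[cv2.imread(f"pics/{n}0.png") for n in("scene","top")]
print(manip.current_clock())
E
```

```text
scene [-0.18621611  0.8781851   0.89275769] 43.08355408745955 -0.19350090112268903 [ 0.4105285  -1.12980231 -2.26740951] fwd [ 0.49942676 -0.62828691 -0.59651359]
dial_top [268.0, 205.7] 0.89 730 [0.528 0.001 0.064]
dial_mark [269.6, 201.5] 0.57 772 [ 0.536 -0.017  0.064]
dial_mark [308.8, 143.6] 0.46 289 [ 0.627 -0.334  0.064]
plate_top [265.7, 229.5] 0.7 3274 [0.487 0.064 0.044]
cup [309.8, 145.6] 0.83 272 [ 0.641 -0.36   0.04 ]
cup [243.5, 219.5] 0.64 575 [0.563 0.061 0.04 ]
warmer [262.8, 228.9] 0.79 3360 [0.497 0.062 0.04 ]
honey_jar [242.8, 288.4] 0.98 1017 [0.4   0.257 0.04 ]
honey_jar [263.5, 228.1] 0.62 3348 [0.498 0.059 0.04 ]
spoon [371.5, 170.3] 0.58 49 [ 0.409 -0.347  0.04 ]
top [ 0.27512967 -0.01009512  1.31329782] 47.78063410988244 -0.09132926049290263 [ 0.16300795 -0.14463825 -1.56598131] fwd [ 0.19464116  0.01155517 -0.98080645]
dial_top [291.0, 207.0] 0.71 933 [ 0.541 -0.026  0.064]
dial_mark [291.2, 205.2] 0.72 963 [ 0.546 -0.027  0.064]
plate_top [273.7, 211.8] 0.72 4358 [0.532 0.021 0.044]
cup [242.1, 211.7] 0.76 408 [0.533 0.108 0.04 ]
cup [417.9, 170.5] 0.67 383 [ 0.65  -0.383  0.04 ]
warmer [273.7, 210.0] 0.68 4335 [0.538 0.021 0.04 ]
sugar_jar [137.5, 223.3] 0.61 1061 [0.501 0.397 0.04 ]
sugar_jar [290.1, 204.3] 0.17 922 [ 0.553 -0.024  0.04 ]
honey_jar [182.1, 258.4] 0.6 504 [0.404 0.268 0.04 ]
spoon [424.1, 251.9] 0.55 200 [ 0.421 -0.387  0.04 ]
spoon [290.6, 204.5] 0.36 929 [ 0.553 -0.026  0.04 ]
1.0
```

View pics/top0.png

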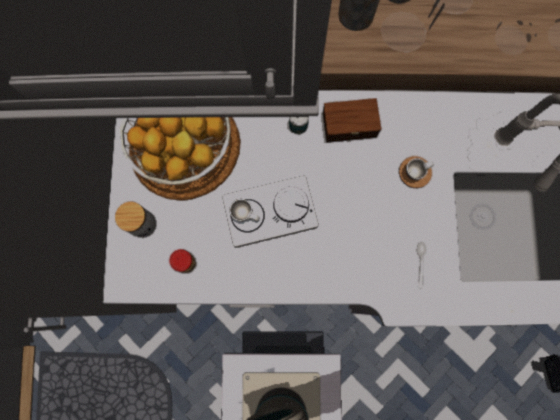

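View pics/scene0.png

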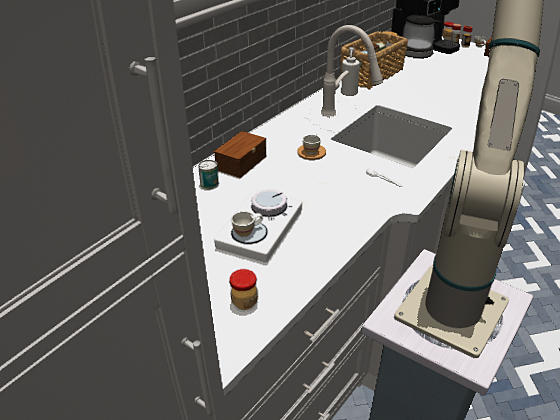

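The top view shows the dial at about (291,205) with its pointer to the right at (311,207), close to the dot. The marks run clockwise (302,221), (289,225), (277,219), and the cup is at (242,211). The scene view agrees, with the dial at (268,203). Next is a wrist view from two places.

```bash
python3 - <<'E'
from h import *
import pickle
p=[pickle.load(open(n+"0.pkl","rb")) for n in("scene","top")]
print("tri dial",tri(p,[[268.5,203.5],[291,205]]).round(3))
o=[np.pi,0,0]
for i,pos in enumerate([[0.50,-0.06,0.30],[0.44,-0.01,0.30]]):
    manip.goto(pos,o)
    c=manip.camera("wrist"); save(c,f"w{i}"); pickle.dump(dict(c),open(f"w{i}.pkl","wb"))
    print(np.round(manip.current_joint_pos(),3),manip.current_eef_pos(),c["eye"],-R(c)[:,2],c["fovy"],proj(c,[.543,-.027,.064]))
    for l in ("dial_top","dial_mark","plate_top","cup"):
        for d in manip.cut_out(l,c)[:2]: print(l,d["at"],round(d["confidence"],2),d["mask"].sum(), at_z(c,d["at"],.064).round(3))
cv2.imwrite("pics/w01.png",np.vstack([cv2.imread("pics/w0.png"),cv2.imread("pics/w1.png")])[:, :] if 0 else np.hstack([cv2.resize(cv2.imread(f"pics/w{i}.png"),(400,300)) for i in (0,1)]))
E
```

```text
tri dial [ 0.549 -0.027  0.046]
[ 0.17   0.335 -0.142  1.811  0.056  0.999 -1.567] [ 0.49994717 -0.06096853  0.29985808] [ 0.57973034 -0.0602847   0.45906454] [-2.77100916e-01  1.73629765e-04 -9.60840805e-01] 71.20929850312976 [[255.92972092 154.96021503]]
dial_top [256.9, 148.3] 0.6 3916 [ 0.552 -0.028  0.064]
dial_mark [258.4, 148.9] 0.75 3854 [ 0.551 -0.03   0.064]
plate_top [227.1, 153.5] 0.89 15465 [0.545 0.011 0.064]
plate_top [517.9, 73.1] 0.48 2324 [ 0.649 -0.364  0.064]
cup [153.8, 172.4] 0.78 2161 [0.52  0.113 0.064]
cup [518.4, 73.2] 0.72 2181 [ 0.649 -0.365  0.064]
[ 0.094  0.236 -0.168  1.958  0.049  0.95  -1.668] [ 0.44056483 -0.01027683  0.3003953 ] [ 0.51928519 -0.00865105  0.4596762 ] [-2.75941212e-01 -5.55839670e-04 -9.61174354e-01] 71.20929850312976 [[295.26026525 107.66215008]]
dial_top [294.6, 100.9] 0.56 4259 [ 0.551 -0.026  0.064]
dial_mark [298.9, 100.3] 0.82 4276 [ 0.552 -0.032  0.064]
plate_top [261.8, 107.6] 0.67 16988 [0.543 0.016 0.064]
cup [546.3, 34.1] 0.9 1189 [ 0.637 -0.342  0.064]
cup [186.6, 123.2] 0.68 2249 [0.524 0.114 0.064]
```

View pics/w0.png

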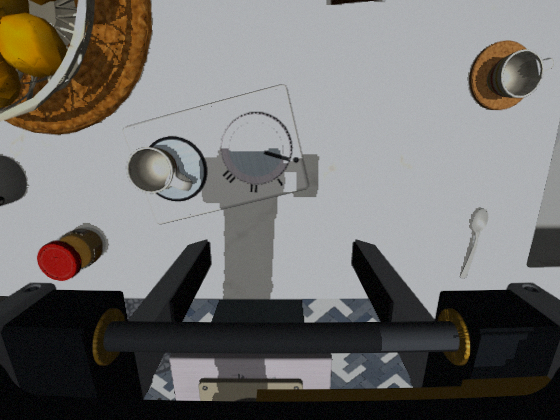

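View pics/w1.png

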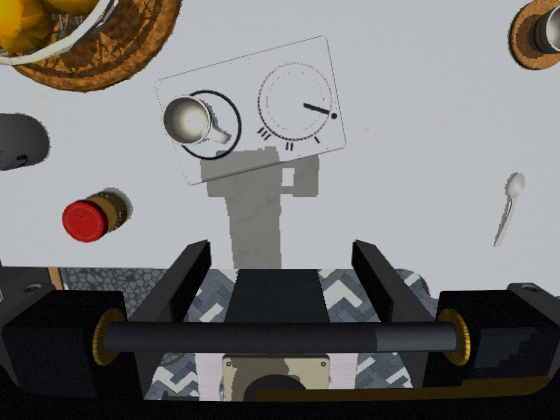

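Both wrist views show the pointer on the dot: in w1 it ends at (334,116), and the two bars are at (289,146). So the start angle is 0. I'll triangulate the dial centre and check the marks' geometry.

```bash
python3 - <<'E'
from h import *
import pickle
w=[pickle.load(open(f"w{i}.pkl","rb")) for i in(0,1)]; s=[pickle.load(open(n+"0.pkl","rb")) for n in("scene","top")]
print("tri",tri(w,[[256.5,148],[295,101]]).round(4),tri(w+s,[[256.5,148],[295,101],[268.5,202],[291,204.5]]).round(4))
a,b=at_z(w[0],[256.5,148],.064),at_z(w[1],[295,101],.064);print(a,b)
C=(a+b)/2
# refine: fit to network masks of dial with projected cylinder outline (centre xy, z fixed)
P=np.array([[296,160],[253,188],[229,176]]),np.array([[334,116],[290,146],[264,132]])
for c,q in zip(w,P):
    for px in q:
        m=at_z(c,px,.04);d=m-C;print(m.round(4),np.hypot(*d[:2]).round(4),np.degrees(np.arctan2(d[1],d[0])).round(1))
for i,c in enumerate(w):
    im=cv2.resize(c["img"][:,:,::-1],None,fx=3,fy=3,interpolation=cv2.INTER_CUBIC)
    t=np.linspace(0,2*np.pi,60)
    for r,z in((.048,.064),(.048,.042)):
        q=proj(c,np.c_[C[0]+r*np.cos(t),C[1]+r*np.sin(t),0*t+z])*3+1
        cv2.polylines(im,[q.astype(int).reshape(-1,1,2)],True,(0,0,255),1)
    u,v=(proj(c,C)[0]*3).astype(int)
    cv2.imwrite(f"pics/o{i}.png",im[max(v-200,0):v+200,u-200:u+200])
cv2.imwrite("pics/o.png",np.hstack([cv2.resize(cv2.imread(f"pics/o{i}.png"),(400,400)) for i in(0,1)]))
E
```

```text
tri [ 0.5517 -0.0271  0.0555] [ 0.5509 -0.0273  0.0499]
[ 0.55211589 -0.0279719   0.064     ] [ 0.55111138 -0.02655992  0.064     ]
[ 0.5336 -0.0817  0.04  ] 0.0573 -108.3
[ 0.4932 -0.0196  0.04  ] 0.0589 172.5
[0.5109 0.0146 0.04  ] 0.0584 134.2
[ 0.5338 -0.0814  0.04  ] 0.057 -108.2
[ 0.4932 -0.0214  0.04  ] 0.0587 174.3
[0.5122 0.0148 0.04  ] 0.0576 133.1
```

View pics/o.png

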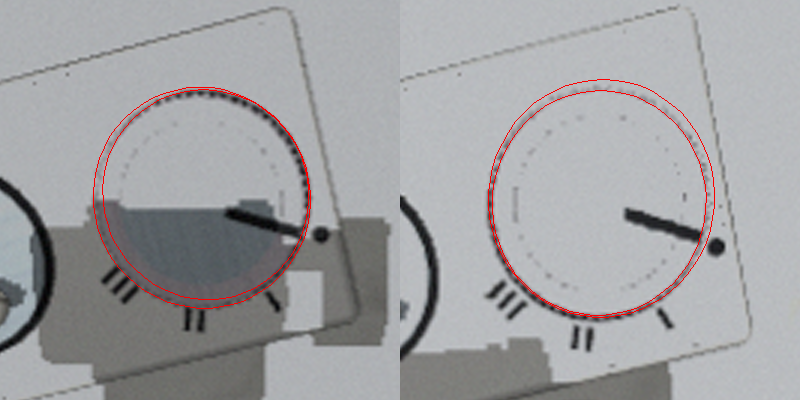

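The overlay fits and the mark radii (57 to 59 mm) and 40° spacing check out. The centre comes to about (0.550, -0.0275). Next I'll straddle the dial with both fingertips on the top face, find contact by force, and test a small turn of joint 7.

```bash
python3 - <<'E'
from h import *
o=[np.pi,0,0]
manip.gripper_to(0.066); manip.goto([.550,-.0275,.13],o); manip.movel([.550,-.0275,.092],max_speed=.1)
f0=np.array(manip.current_wrist_force()); z=.092
while z>.074:
    z-=.001; manip.movel([.550,-.0275,z],max_speed=.03)
    f=np.array(manip.current_wrist_force())-f0
    if f[2]>1: print(round(z,4),np.round(f,1),np.round(manip.current_eef_pos(),4))
    if f[2]>9: break
q=np.array(manip.current_joint_pos()); r=cv2.Rodrigues(np.array(manip.current_eef_rot()))[0]
print(q.round(3),manip.current_width(),f0)
q[6]+=.12; manip.move_joints(q)
r2=cv2.Rodrigues(np.array(manip.current_eef_rot()))[0]
print("tool rot",cv2.Rodrigues(r2@r.T)[0].ravel(),np.round(np.array(manip.current_wrist_force())-f0,1),np.round(manip.current_ft_torque(),3),manip.current_eef_pos())
c=manip.camera("wrist");save(c,"w2");print(manip.current_clock())
E
```

```text
0.091 [ 0.4 -0.2  1.1] [ 0.5504 -0.0275  0.0916]
0.088 [ 0.1 -0.3  1.2] [ 0.5499 -0.0275  0.0879]
0.083 [ 0.4 -0.1  4.5] [ 0.5502 -0.0275  0.0833]
0.082 [-2.7 -0.1 12.3] [ 0.5502 -0.0275  0.0832]
[ 0.075  0.689 -0.116  1.916  0.143  0.544 -1.709] 0.06595078742297507 [-0.36798926  0.05573994 -0.01019505]
tool rot [-6.78082898e-05 -4.04931785e-04  1.17103774e-01] [ 0.5 -0.7  4.6] [0.004 0.148 0.026] [ 0.55040325 -0.027427    0.08331252]
9.0917
```

View pics/w2.png

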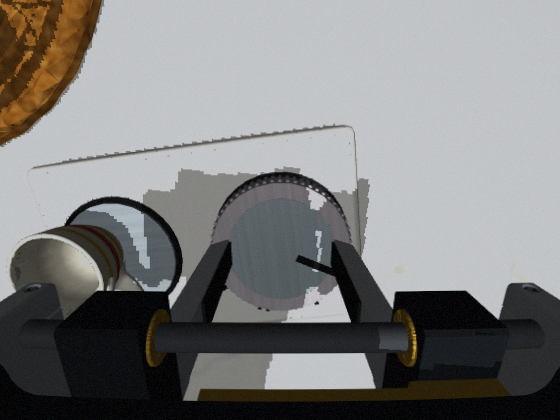

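Contact is at TCP z of about 0.083, so the dial top is at 0.064 as stated. A positive joint 7 turn is counter-clockwise, so clockwise needs joint 7 to decrease. I'll lift, re-grip at a yaw of +1.3, then press and turn about 1.40 rad clockwise.

```bash
cat >> h.py <<'E'
from scipy.spatial.transform import Rotation as Ro
def down(psi): return (Ro.from_euler('z',psi)*Ro.from_rotvec([np.pi,0,0])).as_rotvec()
C=[.550,-.0275]
E
python3 - <<'E'
from h import *
manip.movel([*C,.10],max_speed=.1)
c=manip.camera("wrist");save(c,"w3")
manip.goto([*C,.10],down(1.3)); manip.movel([*C,.087],max_speed=.1)
f0=np.array(manip.current_wrist_force())
q=np.array(manip.inverse_kinematics([*C,.0815],down(1.3))); print(q.round(3))
manip.move_joints(q); print("press",np.round(np.array(manip.current_wrist_force())-f0,1))
for d in np.linspace(.2,1.4,7):
    p=q.copy();p[6]-=d;manip.move_joints(p)
    print(round(d,2),np.round(np.array(manip.current_wrist_force())-f0,1),np.round(manip.current_ft_torque(),3)[2],np.round(manip.current_eef_pos(),4))
c=manip.camera("wrist");save(c,"w4");print(manip.current_clock())
cv2.imwrite("pics/w4x.png",cv2.resize(cv2.imread("pics/w4.png"),(800,600)))
E
```

```text
[ 0.282  0.726 -0.44   1.91   0.51   0.617 -0.754]
press [-2.4 -0.1 12.7]
0.2 [-2.1  0.5 12.4] 0.088 [ 0.5509 -0.0271  0.0832]
0.4 [-1.3  1.2 13. ] -0.002 [ 0.5509 -0.0269  0.0832]
0.6 [-2.   0.6 12.5] -0.083 [ 0.551  -0.0268  0.0832]
0.8 [-1.5  0.8 12.8] -0.001 [ 0.551  -0.0267  0.0832]
1.0 [-2.3  0.5 12. ] 0.009 [ 0.5512 -0.0267  0.0832]
1.2 [-1.9  0.8 11. ] -0.023 [ 0.5512 -0.0266  0.0832]
1.4 [-1.7  0.5 12.4] 0.069 [ 0.5514 -0.0266  0.0832]
13.025
```

View pics/w4.png

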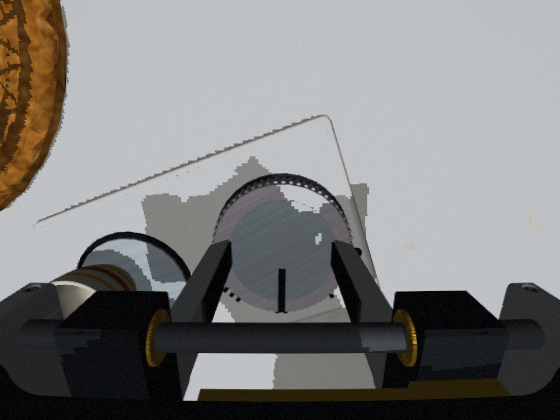

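The pointer now points straight down to (282,310), between the one-bar mark at (333,296) and the three-bar mark at (232,296). It looks close to two bars. I'll lift off and measure it.

```bash
python3 - <<'E'
from h import *
import pickle
manip.movel([*C,.12],max_speed=.1)
manip.goto([.45,-.02,.28],down(0)); manip.sleep(.2)
c=manip.camera("wrist");save(c,"w5");pickle.dump(dict(c),open("w5.pkl","wb"))
for d in manip.cut_out("cup",c)[:2]: print(d["at"],at_z(c,d["at"],.07))
u,v=proj(c,[*C,.064])[0].astype(int); print(u,v,manip.current_clock())
x0,y0=u-130,max(v-80,0); k=c["img"][y0:y0+160,x0:x0+200,::-1]; print(x0,y0)
cv2.imwrite("pics/w5c.png",cv2.resize(k,None,fx=4,fy=3.75 if 0 else 4,interpolation=cv2.INTER_CUBIC)[:600,:800])
E
```

```text
[174.1, 131.5] [0.52386774 0.11145115 0.07      ]
[547.7, 35.3] [ 0.63650861 -0.33060281  0.07      ]
287 108 14.6417
157 28
```

View pics/w5c.png

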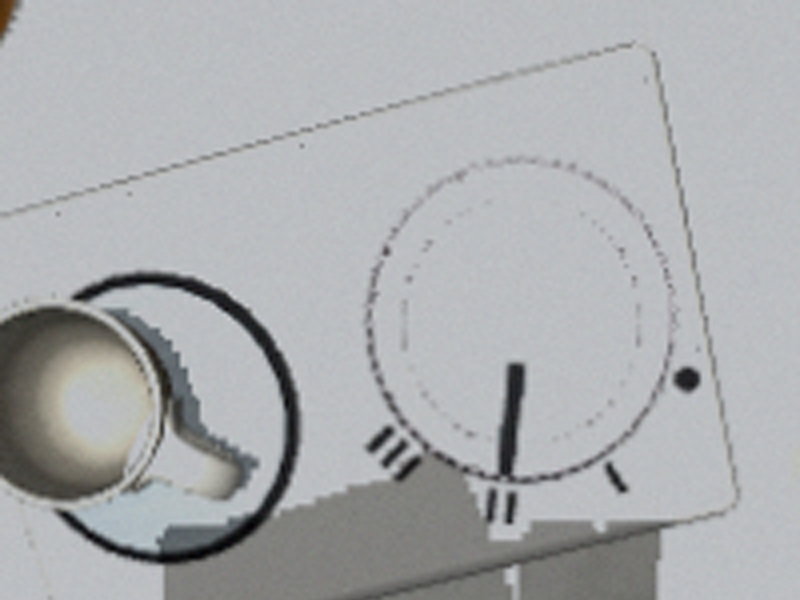

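The crop shows the pointer running from (516,365) to (507,470). Extended, it meets the centre of the two bars at (501,507), so the dial is seated in the detent. The cup stands on the plate as before, and the gripper is clear, so I'm handing in.

```bash
python3 - <<'E'
from h import *
print(manip.current_clock(), manip.current_wrist_force()); manip.hand_in()
E
```

```text
14.6417 [-0.23578603 -0.07438417  0.9278633 ]
the job is handed in; nothing more can be done
```

The dial is at the two-bar setting, and I handed the job in at 14.6 s; no verdict is reported.

**What I did:** I found the dial at about (0.550, -0.0275). I pressed both fingertips on its flat top, one either side of the axis, with about 12 N in total. Then I turned the wrist 1.40 rad clockwise from the dot and lifted straight off.

**Last checks:** With the gripper clear, the wrist picture shows the pointer in line with the two bars, within about 1–2° by eye. The cup was upright on the plate, within about 4 mm of its earlier estimate. The other cup was seen again but not compared closely, and I did not re-check the jars and spoon; the arm did not go near them.

**What disagreed:**
- **Wrong way first:** my first small test turn went 0.12 rad counter-clockwise, towards the stop before the dot, because joint 7's sign was opposite to what I assumed. It did no visible harm.
- **Dial height:** the cameras put the dial top at 46–56 mm, below the stated 64 mm. Touching it confirmed 64 mm.

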